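# Knock a stuck press tip out of its nest

## Robot

A 6-joint arm with a two-finger parallel gripper is mounted at the origin on a cart in front of the work surface, level with it; the furniture and walls round the work are solid. World frame = base frame: x ahead of the robot, y to its left, z up, the work surface at z = 0. Lengths are in m, angles in rad, forces in N, time in s.
With the tool pointing down it reaches from about 0.25 to 0.85 m from the base axis. Payload 12.5 kg.
Tool frame: the origin (TCP) lies at the very end of the fingers, on their centre line; the grasp point (between the pads) lies 19 mm behind it; z points along the fingers, y is the line along which they close (so a half turn about z gives the same grasp; the last joint's range is limited). The gripper opens to 93 mm and grips with 3 to 60 N. Pads are 15 mm wide; open, the fingers measure 128 mm over their backs; the gripper's body (75 mm by 188 mm) begins 65 mm behind the grasp point.
Start: joints at [-1.291, 0.351, 1.652, -0, 1.139, -0.085], TCP at [0.196, -0.514, 0.219] pointing down, gripper open.
Joint ranges: [-2.75, 2.75], [-0.79, 2.1], [0.01, 2.65], [-1.57, 4.71], [0.07, 3.14], [-2.87, 2.87]. Speed limits (rad/s): [2.22, 2.22, 2.79, 3.14, 3.14, 3.14].

## Interface

Orientations are given as a unit quaternion [x, y, z, w].
In Python, from cell import * gives the robot as it stands. Calls block until the motion is done:
- move_pose(position, orientation): joint-space move of the TCP to a pose.
- line_to(position, velocity=0.15, rotation=None, contact_N=None): straight line of the TCP; rotation=None keeps the orientation; velocity is the mean speed in m/s. With contact_N (N) it stops when the force on the tool has changed by that much, and returns True; else False.
- move_joints(angles): joint-space move.
- grip(opening, strength=None): opening from 0.0 (shut) to 1.0 (fully open); strength is the grip in N (None keeps the last); returns when the fingers have stopped.
- hold(seconds).
- ik(position, orientation): joint angles nearest the present ones, or None.
- read_state(): the state.
- get_image(name): name is "side" or "top" or "wrist"; returns the picture (384x512x3 uint8, blue, green, red); there is no depth.
- camera_model(name): a dict with "camera_matrix" (3x3 intrinsics, pixels), "world_to_cam" (4x4, takes a point from world to camera coordinates); the wrist camera has in their place "mount" (4x4, takes a point from camera to tool coordinates, whose origin is the TCP and whose axes are the flange's). Camera axes: x right, y up, looking along -z (the intrinsics and any distortion apply to the point x, -y, -z); pixel columns grow to the right and rows downward; lengths in m; the calibration is good to about 2 mm. The wrist camera is an equidistant fisheye: a pixel r from the principal point sees the ray r / f radians off the axis. A picture is of the moment at which its call begins: read the wrist's pose just before it. camera_model takes no time and is no camera call.
A pose or a line that the arm cannot do raises MotionError and nothing moves.
- finish_job(): hands the job in; it is judged then, once.
Trained networks look in the newest picture that a camera, given by its name, has taken for a name from the list of things; names that differ only in an ending like _2 or _b are one class to them, and where a whole thing is asked for, a point or a joint stands for the part that bears it (a point fixed in the world has none). Each returns a list of dicts, best first, with "score" (0 to 1); they miss things now and then, are a little off and sometimes report something else, mostly with a low value. They report only what shows in the picture. A call takes as long as a camera call.
- look_for(camera, label): "extent" ([left, top, right, bottom] in pixels, round what is visible of it).
- pinpoint(camera, label): "position" ([row, column] in pixels: a listed point, or the origin of a listed thing).
The state is a dict: "time_s": time; "joints": joint angles; "qvel": joint speeds; "joint_torque": joint torques, N m; "position": TCP position; "eef_rot": TCP orientation; "wrist_force": force on the tool from outside, world axes, zero at the start; "moment": the same for the moment, N m; "finger_gap": opening from 0.0 (shut) to 1.0 (fully open); "gripper_force": force on a finger pad.
Only numpy, scipy, OpenCV 4.12 (cv2) and the standard library are available. Lean on these libraries where they do the work, as an engineer would, in place of code of your own. Each camera call takes 0.05 s, during which the arm holds its last target. There are 200 camera calls.

## Task

The spare press tip is stuck flush in its nest. Swing the keeper aside, well clear of the pocket, before anything pushes the tip; then press the red lever pad all the way down, so that the knock-out rod drives the tip up out of the pocket. Take the raised tip and lay it flat and lengthwise on the floor of the black parts tray without dropping it, and leave the tray and the things round about where they are.

Things in the scene. Friction and masses are not known exactly. Their poses are not given: they have to be found in the camera images.
- nest: Knock-out nest screwed to the worktop. Origin: on the worktop below the pocket's middle; z up, -x towards the lever (robot side), y along the pocket. Aluminium base plate x -97 to 53, y +-50, 10 mm high. On posts above it a dark block, x +-28, y -50 to 62, z 52 to 80 mm. A vertical knock-out rod with a flat 10 x 36 mm head comes up through a hole in the pocket's floor; the lever drives it.
- pocket_mouth (a point): Centre of the pocket's mouth in the block's top: nest x 0, y 0, z 80 mm. The pocket is a slot 13.6 mm (nest x) by 73.6 mm (nest y), 20 mm deep. The tip sits in it 1 mm below the block's top with no room for fingers. A spring ball in the rear (+x) wall, at half length, presses it against the front wall with about 5 N.
- press_tip: Part to get out: bright press tip 72 mm long (its y); foot 12 mm wide (x), 14 mm high; on it a centred rib 4 mm wide up to 19 mm. 0.1 kg. Origin: middle of its underside, z up. In the pocket its axes are the nest's, origin at z 60 mm. Lever down: origin at z 77, so 11 mm of foot and the rib stand above the block and can be gripped along the nest's x; the lowest 3 mm stay in the pocket.
- lever (a joint): Angle of the knock-out lever, rad: 0 = pad up, rod down (start); 0.43 = pad fully down, at its stop. Axis along the nest's y at nest x -40, z 36 mm. The rod rises 39.5 mm per rad, 17 mm in all. Pressing takes some 4 to 9 N at the pad. Pivot friction keeps lever, rod and tip up when it is let go.
- lever_pad (a point): Centre of the top face of the lever's red pad (32 mm by 38 mm, at the front end of the lever). At the start at nest x -126, y 0, z 63 mm; it goes down nearly straight, to nest x -130, z 25 mm with the lever at its stop.
- keeper (a joint): Angle of the keeper, rad: at 0 it lies along the pocket (nest -y from its pivot) over the tip; it grows as the keeper swings counter-clockwise seen from above, knob towards the nest's +x (away from the lever), up to a stop at 1.75. From 1.2 on it is well clear. Starts between -0.08 and 0.2; stays where it is left (friction about 1 N at the knob).
- keeper_pivot (a point): The keeper's vertical pivot axis at the block's top: nest x 0, y 50, z 80 mm. The keeper is a flat steel strip 12 mm wide, underside 1.5 mm and top 6.5 mm above the block; the screw head at the pivot reaches 12.5 mm above it.
- keeper_knob (a point): Centre of the top of the black round knob (17 mm diameter) near the keeper's free end, 56 mm from the pivot. The knob's body goes from 10 to 26 mm above the block (z 90 to 106 mm).
- tray: Black open parts tray, loose, 0.35 kg, 80 mm (its x) by 125 mm (its y), 16 mm high, walls and floor 2 mm thick (inside 76 x 121 mm). Origin: centre of the underside, on the worktop; z up.
- loupe: Black loupe, 37 mm across, 40 mm high, standing behind the tray; a bystander. Origin: centre of the underside.
- gauge_weight: Brass-coloured knob weight, 26 mm across, 38 mm high, standing behind the tray; a bystander. Origin: centre of the underside.

How it is judged:
On the way, in this order (a step that is already met when the one before it is completed fails the run):
1. the keeper is swung clear of the pocket (1.2 rad or more) with the tip still down in it (value of joint keeper above 1.2 rad and z of press_tip in the frame of nest below 0.064 m), for 0.1 s.
2. the lever is down (0.36 rad or more) and the rod has driven the tip at least 13 mm up out of the pocket (value of joint lever above 0.36 rad and z of press_tip in the frame of nest between 0.073 and 0.082 m), for 0.2 s.
At the end, for the whole second after the job is handed in: The press tip lies level on the tray's floor, wholly inside its walls and lengthwise (its length within 0.45 rad of the tray's length), let go and at rest (x of press_tip in the frame of tray between -0.034 and 0.034 m and y of press_tip in the frame of tray between -0.027 and 0.027 m and z of press_tip in the frame of tray below 0.012 m and angle between the y axis of press_tip and the y axis of tray, either way round below 0.45 rad and angle between press_tip's own y axis and vertical between 1.5 and 1.64 rad and contact force between press_tip and tray above 0.2 N and linear speed of press_tip below 0.02 m/s and angular speed of press_tip below 0.2 rad/s and contact force between press_tip and the fingers below 0.05 N); the robot touches nothing.
It fails at once if the tip is forced against the keeper (more than 10 N) (contact force between press_tip and keeper above 10 N).
It fails at once if the tip is dropped or thrown (moves faster than 0.8 m/s out of the fingers, a fall of some 3 cm) (contact force between press_tip and the fingers below 0.05 N and linear speed of press_tip above 0.8 m/s).
It fails at once if the tray is shoved more than 40 mm from its place (distance of tray from where it was at the start of the episode above 0.04 m).
It fails at once if the loupe or the gauge weight is moved more than 30 mm (distance of any of loupe, gauge_weight from where it was at the start of the episode above 0.03 m).
It also fails if it takes over 58 s, if anything falls off the work surface, if the arm or the gripper's body presses on something with over 40 N, if the wrist force passes 120 N, or if a joint passes its speed limit or range.

## Working session

There is one attempt and no reset: what is moved stays moved. The work goes in short steps, each a Python script; the robot and the scene stay as the last script left them, time stands still between calls to the robot, and variables do not carry over. Pictures are saved under pics/ and viewed, at most 10 in all, crops included, and the job is handed in when it is done.

```bash
mkdir -p pics
cat > h.py <<'E'
from cell import *
import numpy as np, cv2
def ray(cam,px):
    m=camera_model(cam);K=np.array(m["camera_matrix"]);W=np.array(m["world_to_cam"])
    d=m.get("distortion")
    p=cv2.undistortPoints(np.array([[[px[1],px[0]]]],float),K,None if d is None else np.array(d,float))[0,0]
    R=W[:3,:3]; o=-R.T@W[:3,3]
    return o,R.T@np.array([p[0],-p[1],-1.])
def at_z(cam,px,z):
    o,d=ray(cam,px); return o+d*(z-o[2])/d[2]
def proj(cam,P):
    m=camera_model(cam);K=np.array(m["camera_matrix"]);W=np.array(m["world_to_cam"])
    c=W[:3,:3]@np.array(P)+W[:3,3]; q=K@np.array([c[0],-c[1],-c[2]]); return q[:2]/q[2]
def tri(pa,pb):
    (o1,d1),(o2,d2)=ray("top",pa),ray("side",pb)
    A=np.stack([d1,-d2],1);t=np.linalg.lstsq(A,o2-o1,rcond=None)[0]
    a,b=o1+t[0]*d1,o2+t[1]*d2
    return (a+b)/2,np.linalg.norm(a-b)
E
python3 - <<'E'
from h import *
s=read_state();print(s["time_s"],s["position"],s["eef_rot"],s["finger_gap"])
for c in("top","side"):
    print(c,camera_model(c).keys())
    im=get_image(c);cv2.imwrite(f"pics/{c}0.png",im)
Z=dict(pocket_mouth=.08,lever_pad=.063,keeper_pivot=.08,keeper_knob=.106,nest=0,tray=0,loupe=0,gauge_weight=0,press_tip=.06)
for n in Z:
    r={}
    for c in("top","side"):
        r[c]=pinpoint(c,n)[:2]
        for q in r[c]: print(n,c,np.round(q["position"],1),round(q["score"],2),at_z(c,q["position"],Z[n]).round(4))
    if r["top"] and r["side"]: print("   tri",tri(r["top"][0]["position"],r["side"][0]["position"]))
E
```

```text
0.0 [ 0.19614341 -0.51347039  0.21810701] [ 9.83415992e-01  1.81363312e-01 -5.01013530e-05 -5.76778979e-04] 0.9970631580842751
top dict_keys(['camera_matrix', 'world_to_cam'])
side dict_keys(['camera_matrix', 'world_to_cam'])
pocket_mouth top [186.8 187.2] 0.64 [0.5397 0.2618 0.08  ]
pocket_mouth side [231.8 255.9] 0.62 [0.527  0.2687 0.08  ]
   tri (array([0.53324618, 0.26269059, 0.07875004]), np.float64(0.013339988942598592))
lever_pad top [246.1 196.7] 0.78 [0.4064 0.2378 0.063 ]
lever_pad side [231.6 306.1] 0.62 [0.4029 0.2402 0.063 ]
   tri (array([0.40452438, 0.23821123, 0.06226374]), np.float64(0.0038856747801284024))
keeper_pivot top [196.2 164.7] 0.8 [0.5175 0.312  0.08  ]
keeper_knob top [192.1 188.3] 0.56 [0.5227 0.2538 0.106 ]
keeper_knob side [218.  255.5] 0.52 [0.5265 0.247  0.106 ]
   tri (array([0.52458791, 0.25313706, 0.10818255]), np.float64(0.004568734072416904))
nest top [196.9 196.7] 0.72 [0.5303 0.2527 0.    ]
nest side [261.5 254.5] 0.77 [0.5308 0.266  0.    ]
   tri (array([ 0.53075073,  0.25389326, -0.00640575]), np.float64(0.0011981183199182648))
tray top [231.6 351.6] 0.91 [ 0.4478 -0.129   0.    ]
tray side [200.9 273.1] 0.85 [ 0.4486 -0.1323  0.    ]
   tri (array([ 0.44834739, -0.12876519,  0.00127783]), np.float64(0.0012823098952684379))
loupe top [170.  352.8] 0.56 [ 0.6026 -0.1368  0.    ]
loupe side [200.4 223.8] 0.56 [ 0.6057 -0.1489  0.    ]
   tri (array([ 0.60358905, -0.1360848 ,  0.00436228]), np.float64(0.004114172041777088))
gauge_weight top [169.6 302.7] 0.6 [ 0.6024 -0.0109  0.    ]
press_tip top [192.4 190.2] 0.37 [0.5305 0.2581 0.06  ]
```

Run:
```python
import cv2,numpy as np
a=cv2.imread("pics/top0.png");b=cv2.imread("pics/side0.png")
A=cv2.resize(a[140:280,130:230],None,fx=4,fy=4,interpolation=2)
B=cv2.resize(b[180:320,200:350],None,fx=4,fy=4,interpolation=2)
A=cv2.resize(A,(400,560))[:, :400]; B=cv2.resize(B,(400,373))
c=np.zeros((560,800,3),np.uint8);c[:,:400]=A;c[:373,400:]=B
cv2.imwrite("pics/c0.png",c); cv2.imwrite("pics/f0.png",np.hstack([cv2.resize(a,(400,300)),cv2.resize(b,(400,300))]))
```

```text
(no output)
```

View pics/c0.png

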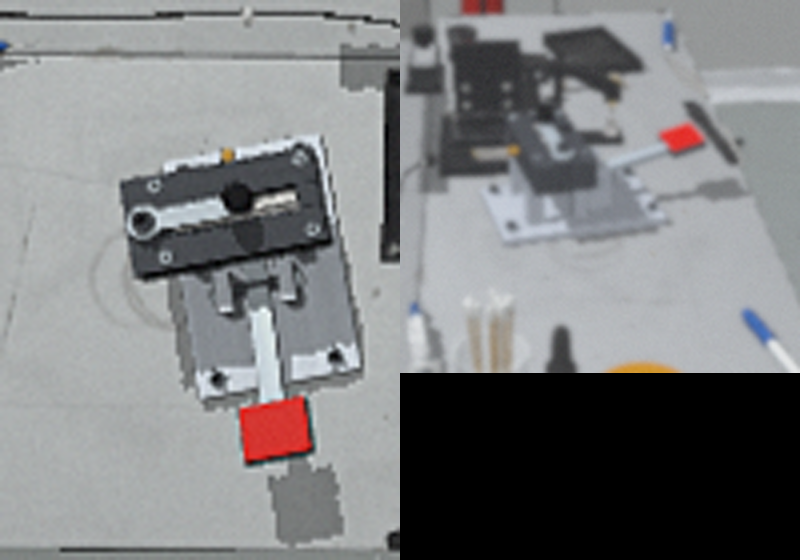

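View pics/f0.png

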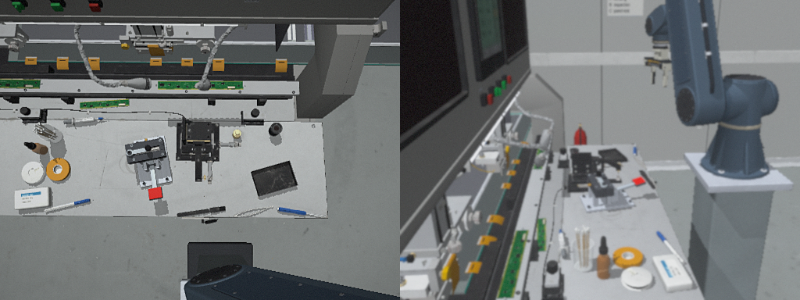

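The nest stands at about (0.53, 0.255), with the keeper still over the tip (pivot at px 165,196; knob at 189,190 in the top view). The red pad faces the robot, the tray is at top px (351,231), and another black fixture sits just right of the nest. I'll look closer with the wrist camera.

```bash
cat >> h.py <<'E'
from scipy.spatial.transform import Rotation as Ro
def q(th): return [float(np.cos(th/2)),float(np.sin(th/2)),0.,0.]   # tool down, tool x at yaw th
def wrist(zs=None):
    s=read_state(); im=get_image("wrist"); m=camera_model("wrist")
    T=np.eye(4);T[:3,:3]=Ro.from_quat(s["eef_rot"]).as_matrix();T[:3,3]=s["position"]
    return im,T@np.array(m["mount"]),np.array(m["camera_matrix"])
def wz(C,K,px,z):
    x,y=(px[1]-K[0,2])/K[0,0],(px[0]-K[1,2])/K[1,1]; r=np.hypot(x,y)
    v=np.array([np.sin(r)*x/r,-np.sin(r)*y/r,-np.cos(r)]); d=C[:3,:3]@v; o=C[:3,3]
    return o+d*(z-o[2])/d[2]
def wproj(C,K,P):
    c=C[:3,:3].T@(np.array(P)-C[:3,3]); a=np.hypot(c[0],c[1]); t=np.arctan2(a,-c[2])
    return np.array([K[0,2]+K[0,0]*t*c[0]/a, K[1,2]-K[1,1]*t*c[1]/a])
E
python3 - <<'E'
from h import *
m=camera_model("wrist");print(np.round(m["mount"],3),np.round(m["camera_matrix"],1))
for c in("top","side"):
    W=np.array(camera_model(c)["world_to_cam"]);print(c,-W[:3,:3].T@W[:3,3])
s=read_state();p=s["position"];line_to([p[0],p[1],.33])
for th in (0.12,.12+np.pi,.12-np.pi): print(th,ik([.46,.25,.33],q(th)))
move_pose([.46,.25,.33],q(0.12))
im,C,K=wrist();print(C.round(3));cv2.imwrite("pics/w1.png",im)
Z=dict(pocket_mouth=.08,lever_pad=.063,keeper_pivot=.08,keeper_knob=.106,nest=0,press_tip=.06)
for n in Z:
    for r in pinpoint("wrist",n)[:2]: print(n,np.round(r["position"],1),round(r["score"],2),wz(C,K,r["position"],Z[n]).round(4))
E
```

```text
[[ 0.001  0.965  0.264  0.074]
 [ 1.    -0.001 -0.001 -0.   ]
 [-0.     0.264 -0.965 -0.167]
 [ 0.     0.     0.     1.   ]] [[297.3   0.  257.2]
 [  0.  297.3 186.5]
 [  0.    0.    1. ]]
top [0.36788023 0.09227876 0.94831662]
side [0.5857456  1.30934965 0.56398248]
0.12 [ 4.08887665e-01  2.08364784e-01  1.56489523e+00 -4.44089210e-16
  1.36833264e+00  1.85968399e+00]
3.2615926535897932 [ 4.08887665e-01  2.08364784e-01  1.56489523e+00 -4.44089210e-16
  1.36833264e+00 -1.28190866e+00]
-3.021592653589793 [ 4.08887665e-01  2.08364784e-01  1.56489523e+00 -4.44089210e-16
  1.36833264e+00 -1.28190866e+00]
[[ 0.12   0.958  0.262  0.534]
 [-0.993  0.116  0.032  0.259]
 [ 0.    -0.264  0.965  0.497]
 [ 0.     0.     0.     1.   ]]
pocket_mouth [109.9 254.7] 0.82 [0.5292 0.2615 0.08  ]
lever_pad [191.5 265.9] 0.56 [0.4095 0.2302 0.063 ]
keeper_pivot [113.6 219.9] 0.97 [0.5188 0.3092 0.08  ]
keeper_knob [108.9 260.6] 0.76 [0.5317 0.2539 0.106 ]
nest [107.4 253.1] 0.69 [0.5322 0.2652 0.    ]
press_tip [106.9 252.6] 0.48 [0.533  0.2652 0.06  ]
```

View pics/w1.png

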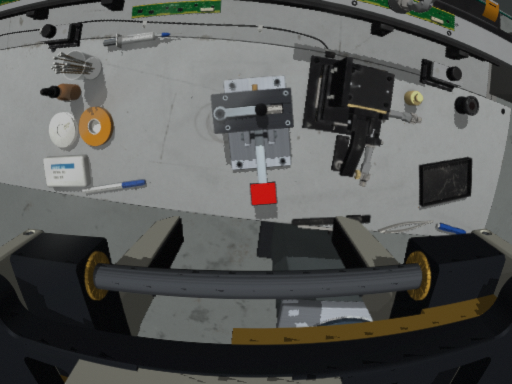

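The wrist view shows the keeper's pivot at (220,114), the knob at (260,109) and the red pad at (263,194). I'll take a closer view, then fit the pose.

Run:
```python
from h import *
line_to([.44,.25,.21],rotation=q(.2))
im,C,K=wrist();cv2.imwrite("pics/w2.png",im);np.savez("w2.npz",C=C,K=K)
Z=dict(pocket_mouth=.08,lever_pad=.063,keeper_pivot=.08,keeper_knob=.106)
for n in Z:
    for r in pinpoint("wrist",n)[:2]: print(n,np.round(r["position"],1),round(r["score"],2),wz(C,K,r["position"],Z[n]).round(4))
g=im.astype(int);m=(g[...,2]>150)&(g[...,1]<80)&(g[...,0]<80)
ys,xs=np.nonzero(m);print("red",xs.mean(),ys.mean(),xs.min(),xs.max(),ys.min(),ys.max(),len(xs))
# guess reprojection check corners
x0,y0=150,20
c=cv2.resize(im[y0:y0+190,x0:x0+250],None,fx=3.1,fy=3.1,interpolation=cv2.INTER_CUBIC)
for i in range(0,250,50): cv2.putText(c,str(x0+i),(int(i*3.1),10),0,.35,(0,0,255));cv2.line(c,(int(i*3.1),12),(int(i*3.1),18),(0,0,255))
for i in range(0,190,50): cv2.putText(c,str(y0+i),(0,int(i*3.1)+4),0,.35,(0,0,255))
cv2.imwrite("pics/w2c.png",c)
```

```text
pocket_mouth [ 88.6 264.5] 0.91 [0.5326 0.2618 0.08  ]
lever_pad [205.8 266.5] 0.59 [0.4089 0.2333 0.063 ]
keeper_pivot [ 93.3 216.7] 0.58 [0.5191 0.3074 0.08  ]
keeper_knob [ 89.7 273.9] 0.92 [0.5316 0.2536 0.106 ]
red 265.0763274336283 207.84845132743362 249 282 194 221 904
```

View pics/w2c.png

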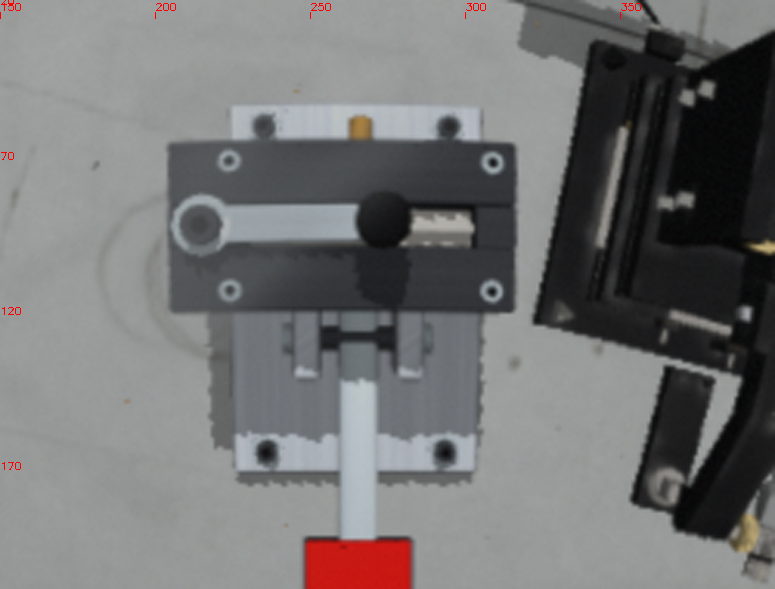

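The close view shows the block at px (204,66) to (316,120), base plate corners at (224,54) to (304,172), pivot screw at (215,92) and knob at (274,90). I'll fit the nest pose to these corners.

Run:
```python
from h import *
from scipy.optimize import least_squares
d=np.load("w2.npz");C,K=d["C"],d["K"]
L=np.array([[28,62,80],[28,-50,80],[-28,-50,80],[-28,62,80],[53,50,10],[53,-50,10],[-97,-50,10],[-97,50,10],[-126,0,63],[0,50,92.5]])/1e3
P=np.array([[204.5,65.8],[315.8,66.1],[315.8,120.3],[204.5,120.3],[224.5,53.9],[304.8,54.2],[303.2,171.6],[226.1,171.6],[265.1,207.8],[214.6,92]])
def w(p,X): c,s=np.cos(p[2]),np.sin(p[2]); return np.array([p[0]+c*X[0]-s*X[1],p[1]+s*X[0]+c*X[1],X[2]])
f=lambda p:np.concatenate([wproj(C,K,w(p,X))-u for X,u in zip(L,P)])
r=least_squares(f,[.53,.255,.2],x_scale=[.1,.1,1]);p=r.x
print(p.round(4));print(r.fun.reshape(-1,2).round(1))
np.save("nest.npy",p)
k=wz(C,K,[89.7,273.9],.106)
c,s=np.cos(p[2]),np.sin(p[2]);dl=np.array([[c,s],[-s,c]])@(k[:2]-p[:2]);print("knob local",dl,"angle",np.arctan2(dl[0],50e-3-dl[1]))
for cam in("top",): print(proj(cam,w(p,L[8])),proj(cam,w(p,L[9])))
```

```text
[0.5298 0.2592 0.2019]
[[-0.5 -0.3]
 [ 0.8 -0.4]
 [ 0.2  0.3]
 [ 0.1  0.3]
 [-0.8 -0.7]
 [ 0.6 -0.5]
 [ 0.4  0.7]
 [-1.   0.7]
 [ 0.4 -0. ]
 [-0.4 -0.1]]
knob local [ 0.00071922 -0.00586476] angle 0.012873556078350085
[198.37799043 246.15051891] [165.06712339 194.26334644]
```

Run:
```python
from h import *
for n,px in dict(toplow=(232,225),top=(195,230),top2=(195,245)).items():
    o,d=ray("side",px)
    for y in(.05,.1,.15): print(n,y,(o+d*(y-o[1])/d[1]).round(3))
d=np.load("w2.npz");C,K=d["C"],d["K"]
# fixture in w2 crop: tall part left-bottom corner crop(660,240), lever end crop (635,500)
for u in((660,240),(535,322),(635,500),(690,530)):
    px=(20+u[1]/3.1,150+u[0]/3.1); print(u,[wz(C,K,px,z).round(3)[:2] for z in(0,.06,.12)])
b=cv2.imread("pics/side0.png");cv2.imwrite("pics/s1.png",cv2.resize(b[170:270,200:330],None,fx=6,fy=6,interpolation=cv2.INTER_CUBIC))
```

```text
toplow 0.05 [ 0.602  0.05  -0.019]
toplow 0.1 [0.602 0.1   0.004]
toplow 0.15 [0.601 0.15  0.027]
top 0.05 [0.585 0.05  0.092]
top 0.1 [0.585 0.1   0.111]
top 0.15 [0.586 0.15  0.13 ]
top2 0.05 [0.544 0.05  0.091]
top2 0.1 [0.546 0.1   0.11 ]
top2 0.15 [0.547 0.15  0.129]
(660, 240) [array([0.558, 0.133]), array([0.55 , 0.154]), array([0.543, 0.175])]
(535, 322) [array([0.51 , 0.179]), array([0.511, 0.193]), array([0.511, 0.206])]
(635, 500) [array([0.446, 0.116]), array([0.456, 0.14 ]), array([0.467, 0.163])]
(690, 530) [array([0.438, 0.086]), array([0.45 , 0.114]), array([0.461, 0.143])]
```

View pics/s1.png

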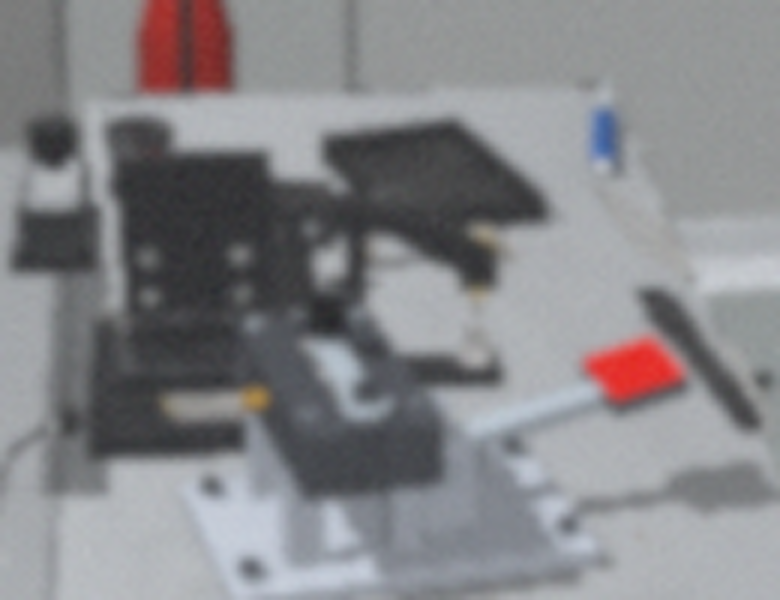

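The fixture next door is about 0.13 m tall, which the gripper body clears. Next I'll swing the keeper by pushing the knob with closed fingers.

```bash
cat >> h.py <<'E'
try: N=np.load("nest.npy")
except Exception: N=None
def nw(x,y,z):  # nest mm -> world m
    c,s=np.cos(N[2]),np.sin(N[2]); return [float(N[0]+(c*x-s*y)/1e3),float(N[1]+(s*x+c*y)/1e3),z/1e3]
E
cat > knob.py <<'E'
from h import *
im,C,K=wrist()
for n,z in(("keeper_knob",.106),("keeper_pivot",.0925)):
    for r in pinpoint("wrist",n)[:2]:
        k=wz(C,K,r["position"],z);c,s=np.cos(N[2]),np.sin(N[2]);dl=np.array([[c,s],[-s,c]])@(k[:2]-N[:2])
        print(n,np.round(r["position"]),round(r["score"],2),"local",dl.round(4),"ang",np.arctan2(dl[0],.05-dl[1]).round(3))
E
python3 - <<'E'
from h import *
grip(0.0,20)
th=N[2]+np.pi/2
move_pose(nw(-45,-6,200),q(th))
print(line_to(nw(-45,-6,94),contact_N=8,velocity=.1))
D=26
for a in np.arange(0.0,1.63,.09):
    kx,ky=56*np.sin(a),50-56*np.cos(a)
    line_to(nw(kx-D*np.cos(a),ky-D*np.sin(a),94),velocity=.06,rotation=q(th+a))
s=read_state();print(s["time_s"],np.round(s["wrist_force"],1))
line_to(nw(54,5,94)); line_to(nw(54,5,210),velocity=.25)
move_pose([.44,.25,.24],q(N[2]))
exec(open("knob.py").read());cv2.imwrite("pics/w3.png",im)
cv2.imwrite("pics/w3c.png",cv2.resize(im[20:240,150:350],None,fx=2.6,fy=2.6,interpolation=cv2.INTER_CUBIC))
print(read_state()["time_s"])
E
```

```text
False
15.35 [ 0.1 -0.2 -0.3]
keeper_knob [199. 264.] 0.71 local [-0.112   0.0017] ang -1.164
keeper_knob [ 37. 218.] 0.66 local [0.0568 0.0491] ang 1.555
keeper_pivot [ 92. 217.] 0.9 local [0.0005 0.051 ] ang 2.675
19.15
```

View pics/w3c.png

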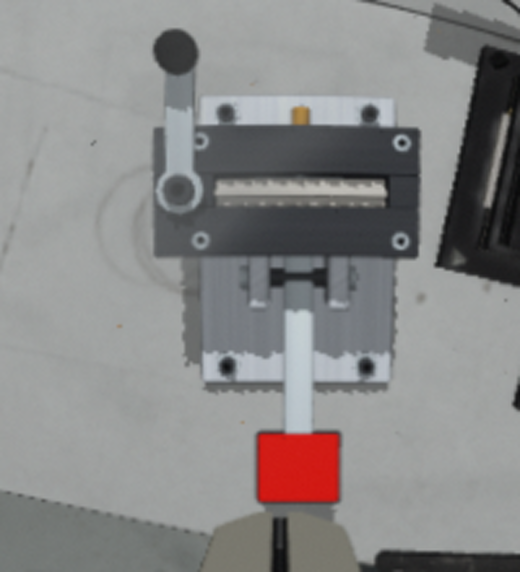

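The keeper now stands at 1.555 rad, with the knob at px (218,37), and the tip is uncovered and still down. Next I press the pad.

Run:
```python
from h import *
th=N[2]+np.pi/2
move_pose(nw(-126,0,90),q(th))
c=line_to(nw(-126,0,60),velocity=.06,contact_N=3);print(c,read_state()["position"][2])
c=line_to(nw(-129,0,22.5),velocity=.04,contact_N=30);s=read_state();print(c,s["position"],np.round(s["wrist_force"],1))
hold(.3)
line_to(nw(-129,0,100),velocity=.25)
grip(.6)
move_pose([.44,.25,.24],q(N[2]))
im,C,K=wrist();cv2.imwrite("pics/w4c.png",cv2.resize(im[20:240,150:350],None,fx=2.6,fy=2.6,interpolation=cv2.INTER_CUBIC))
for n,z in(("press_tip",.077),("lever_pad",.025)):
    for r in pinpoint("wrist",n)[:2]: print(n,r["position"],r["score"],wz(C,K,r["position"],z))
print(nw(0,0,77),nw(-130,0,25))
tr=[]
for cam in("wrist",):
    for r in pinpoint(cam,"tray")[:1]: print("tray",r["position"],r["score"],wz(C,K,r["position"],0))
print(read_state()["time_s"])
```

```text
True 0.06108645130554674
True [0.40447396 0.23366968 0.02573374] [-5.  -3.6 19.8]
press_tip [93.4, 262.3] 0.8 [0.52798191 0.26259299 0.077     ]
lever_pad [190.5, 265.4] 0.97 [0.4065617  0.23193905 0.025     ]
[0.5297684702410127, 0.25921792887191264, 0.077] [0.4024092005681361, 0.23314847493840077, 0.025]
tray [200.2, 473.7] 0.73 [ 4.55914975e-01 -1.36823114e-01 -5.55111512e-17]
25.2667
```

View pics/w4c.png

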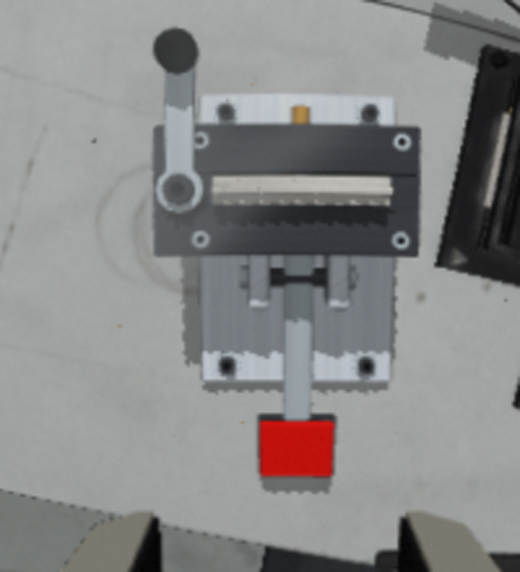

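The tip is raised (the foot is visible) and the pad is at its stop. I'll grasp the tip, lift it, then view the tray.

Run:
```python
from h import *
th=N[2]+np.pi/2
grip(.5)
move_pose(nw(0,0,150),q(th))
print(line_to(nw(0,0,82.5),velocity=.08,contact_N=6),read_state()["position"])
grip(0.0,25)
s=read_state();print("gap mm",s["finger_gap"]*93,s["gripper_force"],np.round(s["wrist_force"],1))
line_to(nw(0,0,130),velocity=.06)
s=read_state();print("gap mm",s["finger_gap"]*93,s["gripper_force"])
line_to(nw(0,0,220),velocity=.25)
move_pose([.36,-.125,.25],q(0.1))
im,C,K=wrist();cv2.imwrite("pics/w5.png",im);np.savez("w5.npz",C=C,K=K)
r=pinpoint("wrist","tray")[:1];print(r,wz(C,K,r[0]["position"],0) if r else 0)
r=pinpoint("wrist","press_tip")[:1];print(r)
print(read_state()["time_s"],read_state()["joints"])
x0,y0=130,40
c=cv2.resize(im[y0:y0+230,x0:x0+270],None,fx=2.6,fy=2.6,interpolation=cv2.INTER_CUBIC)
cv2.imwrite("pics/w5c.png",c)
```

```text
False [0.53007449 0.25935362 0.08295097]
gap mm 11.646587384567967 25.000515282154083 [-0.1 -0.6  2. ]
gap mm 11.81512662842376 24.999631941318512
[] 0
[{'position': [225.9, 255.0], 'score': 0.57}]
31.925 [-4.55204174e-01 -6.16267900e-03  2.00440653e+00  3.38578859e-05
  1.14353524e+00  1.01402381e+00]
```

View pics/w5c.png

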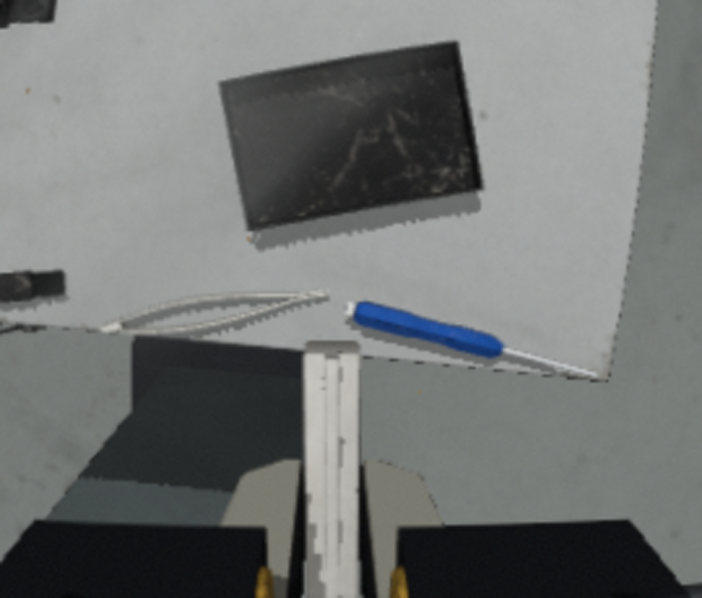

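The tip is held square in the fingers. The tray rim corners are at crop px (219,82), (458,41), (483,188) and (249,231); I'll fit the tray and place the tip.

Run:
```python
from h import *
d=np.load("w5.npz");C,K=d["C"],d["K"]
P=[wz(C,K,(40+v/2.6,130+u/2.6),.016)[:2] for u,v in((219,82),(458,41),(483,188),(249,231))]
P=np.array(P);print(P.round(4));c=P.mean(0)
ed=[np.linalg.norm(P[i]-P[(i+1)%4]) for i in range(4)];print(np.round(ed,4),c.round(4))
v=(P[0]-P[1])+(P[3]-P[2]);th=np.arctan2(v[1],v[0]);print("tray y yaw",th)
assert abs(c[0]-.448)<.01 and abs(c[1]+.129)<.01 and abs(ed[0]-.125)<.008 and abs(ed[1]-.08)<.008
c=np.round(c,4).tolist()
J=[ik(c+[.15],q(t)) for t in(th,th+np.pi)];j0=read_state()["joints"]
t=[th,th+np.pi][int(np.argmin([9 if j is None else abs(j[5]-j0[5]) for j in J]))]
print(J,t)
move_pose(c+[.15],q(t))
line_to(c+[.03],velocity=.12)
k=line_to(c+[.006],velocity=.02,contact_N=2.5);s=read_state();print(k,s["position"],np.round(s["wrist_force"],1))
grip(.3);hold(.2)
line_to(c+[.12],velocity=.12)
move_pose([c[0]-.10,c[1],.25],q(0.1))
im,C,K=wrist();cv2.imwrite("pics/w6c.png",cv2.resize(im[40:270,130:400],None,fx=2.6,fy=2.6,interpolation=cv2.INTER_CUBIC))
print(read_state()["time_s"])
```

```text
[[ 0.4769 -0.0549]
 [ 0.5116 -0.1746]
 [ 0.4363 -0.1962]
 [ 0.4006 -0.0777]]
[0.1247 0.0784 0.1237 0.0797] [ 0.4564 -0.1258]
tray y yaw 1.8581539999898036
[array([-3.67336899e-01,  3.04373220e-01,  1.91239536e+00, -4.44089210e-16,
        9.24824070e-01, -6.54694572e-01]), array([-3.67336899e-01,  3.04373220e-01,  1.91239536e+00, -4.44089210e-16,
        9.24824070e-01,  2.48689808e+00])] 4.999746653579597
True [ 0.45630531 -0.12577959  0.00773966] [ 0.2 -0.6  4.4]
38.6
```

View pics/w6c.png

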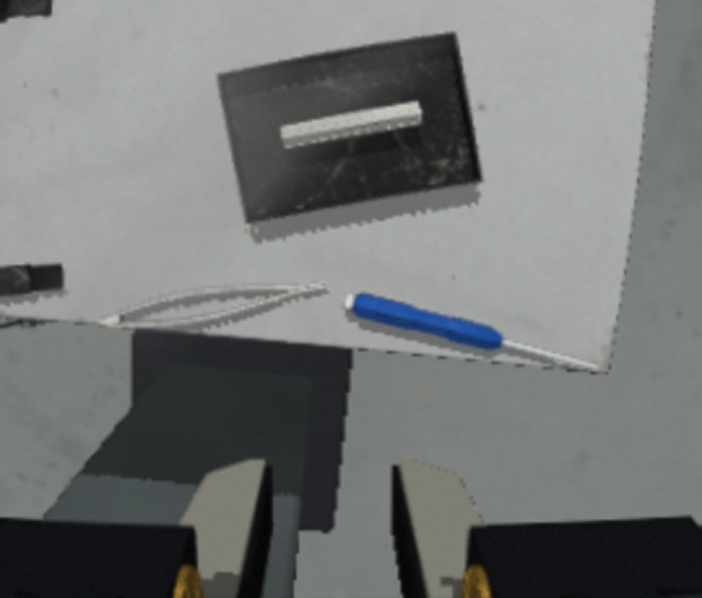

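The tip lies flat and lengthwise near the middle of the tray, clear of the fingers, and the tray has not moved.

```bash
python3 -c "
from cell import *
print(finish_job())"
```

```text
the job is handed in; nothing more can be done
None
```

The job is handed in after about 39 of the 58 s: keeper swung to 1.55 rad, lever pressed to its stop, and the tip laid flat and lengthwise in the tray, which didn't move; `finish_job()` returned no verdict.

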